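# Feel round a mended tyre

### The job

The small wheel lying on the bench has had a puncture mended: with the fingers shut together, run the fingertips lightly along the top of its tyre, all the way round, to feel for cuts or anything still stuck in the rubber. Start on the tyre right beside the valve, work clockwise as seen from above keeping to the middle of the tyre's width, come right back to the valve, then lift clear. Only touch: do not press hard, pinch or lift the wheel or push it about, and leave the other things lying as they are.

Things in the scene. Friction and masses are not known exactly. Their poses are not given: they have to be found in the camera images.
- wheel: Small wheel lying flat and loose on a card 4 mm thick: black tyre of round section 48 mm thick, 250 mm outside diameter, silver three-spoke rim, hub 42 mm across, 47 mm high. Origin: wheel's centre, on the card; z up, +x towards the valve. The ridge of the tyre's upper side, the line to follow, is a circle of radius 101 mm 48.5 mm above the card. The air-filled tyre gives about 1 mm per 2.5 N under a finger, up to 9 mm.
- lap_start (a point): Point on top of the tyre beside the valve, on the middle of the tyre's width, where the lap starts and ends: [0.101, 0, 0.0485] in the wheel's frame. The lap runs clockwise seen from above, so towards the wheel's -y first.
- valve (a point): Foot of the wheel's one valve, where its black rubber stem (13 mm thick, with its pale cap about 35 mm long, bent upward) leaves the inner side of the rim, between two spokes, 70 mm from the wheel's centre and 25.5 mm above the card. Its tip is no higher than about 50 mm above the card.
- spanner: Steel spanner, 170 x 38 x 8 mm, lying beside the wheel; leave alone. Origin under its middle, x along it.
- lever: Black plastic tyre lever, 116 x 20 x 8 mm, lying beside the wheel; leave alone. Origin under its middle, x along it.
- tin: Flat silver repair tin, 65 x 95 x 26 mm, lying beside the wheel; leave alone. Origin under its middle.
- oil: Small white upright oil bottle with black cap, 42 mm diameter, 115 mm high, beside the wheel; leave alone. Origin under its middle.

How it is judged:
By the outcome, as a careful person would: the job done as asked, in the order asked, and still so for the second after the job is handed in, with the robot touching nothing.
It also fails if it takes over 67 s, if anything falls off the work surface, if the arm or the gripper's body presses on something with over 40 N, if the wrist force passes 120 N, or if a joint passes its speed limit or range.

### The arm

A 6-joint arm with a two-finger parallel gripper is mounted at the origin on the work surface. World frame = base frame: x ahead of the robot, y to its left, z up, the work surface at z = 0. Lengths are in m, angles in rad, forces in N, time in s.
With the tool pointing down it reaches from about 0.25 to 0.725 m from the base axis. Payload 4 kg.
Tool frame: the origin (TCP) lies on the centre line of the jaws, within the pads' length; the fingertips stand 17 mm ahead of it and the grasp point (between the pads) lies 2 mm behind it; z points along the fingers, y is the line along which they close (so a half turn about z gives the same grasp; the last joint's range is limited). The gripper opens to 85 mm and grips with 20 to 120 N. Pads are 22 mm wide; open, the fingers measure 114 mm over their backs; the gripper's body (76 mm by 85 mm) begins 54 mm behind the grasp point. The pads swing forward as they close: fully open they stand 13 mm farther back than shut.
Start: joints at [1.107, 0.241, 0.005, 1.335, 0, 1.571], TCP at [0.224, 0.447, 0.248] pointing down, gripper open.
Joint ranges: [-2.72, 2.72], [-1.05, 1.87], [-1.09, 1.28], [-1.99, 2.15], [-1.42, 1.44], [-3.14, 3.14]. Speed limits (rad/s): [2.79, 2.79, 3.14, 3.14, 3.14, 3.14].

### API

Orientations are given as a unit quaternion [x, y, z, w].
In Python, from workcell import get_obs, imaging, order gives the robot as it stands.
- The arm moves only by the tool apply_moves, never from a script. Its argument "targets" is a list that holds one entry, the list of rows, each a list of 5 numbers: the shift along the world's x, y, z in units of 40 mm (1.0 is 40 mm), then the turn about the world's z in degrees, then the gripper command: -1 is shut, 1 is fully open, values between are in proportion. In form: [[[dx, dy, dz, turn, fingers], ...]]. A call has 1 to 8 rows; each row shifts and turns the commanded pose from where the row before left it; what a row does not reach is not made up. A row lasts 1/12 s, in which the tool goes at most 41.7 mm and 7.16 degrees, less where a joint would pass 70% of its speed; a pose out of reach is approached as far as the arm can. A call is refused whole if a number of a shift passes 1 or a number of a turn 7.16, either way. A call with a gripper value outside its range is refused whole. The fingers move at their own pace and stop on an object; the grip force is fixed at half the most. Time passes only in rows, so rows that do not move let the fingers close. It gives the time, the measured TCP pose, the force, the opening and the grip force at its end, in the units of the state.
- get_obs(): the state, without advancing time (a new reading comes with each control period).
- imaging.camera(name): name is "scene" or "top" or "wrist"; returns (picture, depth): 400x640x3 uint8, blue, green, red; 400x640 float32, m along the optical axis (not along the pixel's ray), 0 where there is no reading.
- imaging.get_calibration(name): a dict with "camera_matrix" (3x3 intrinsics, pixels), "eye" and "rotation" of the camera in the world; the wrist camera has in their place "hand_eye" (4x4, takes a point from camera to tool coordinates, whose origin is the TCP and whose axes are the flange's). Camera axes: x right, y down, z forward; pixel columns grow to the right and rows downward; lengths in m; the calibration is good to about 2 mm. A picture is of the moment at which its call begins: read the wrist's pose just before it. get_calibration takes no time and is no camera call.
- order.job_done(): hands the job in; it is judged then, once.
The state is a dict: "clock": time; "joint_pos": joint angles; "joint_vel": joint speeds; "tau": joint torques, N m; "eef_pos": TCP position; "tool_rot": TCP orientation; "ft_force": force on the tool from outside, world axes, zero at the start; "ft_torque": the same for the moment, N m; "grip_width": finger opening in m; "grasp_force": force on a finger pad.
Only numpy, scipy, OpenCV 4.12 (cv2) and the standard library are available. Lean on these libraries where they do the work, as an engineer would, in place of code of your own. Each camera call takes 0.05 s, during which the arm holds its last target. There are 200 camera calls.

## Working session

There is one attempt and no reset: what is moved stays moved. The work goes in short steps, Python scripts to look and compute and a tool call to move; the robot and the scene stay as the last step left them, time stands still between calls to the robot, and variables do not carry over. Pictures are saved under pics/ and viewed, at most 10 in all, crops included, and the job is handed in when it is done.

Besides the shell and the picture viewer there is one more tool, called after ">>>" as name(argument=value, ...), one argument or row to a line, values as JSON. apply_moves: Moves the arm, as the interface text tells. Its arguments: {"type":"object","properties":{"targets":{"type":"array","items":{"type":"array","items":{"type":"array","items":{"type":"number"}}}}},"required":["targets"]}

```bash
mkdir -p pics
python3 - <<'E'
from workcell import get_obs, imaging
import cv2,numpy as np
o=get_obs();print({k:np.round(v,3).tolist() for k,v in o.items()})
for n in("top","scene"):
    p,d=imaging.camera(n);cv2.imwrite(f"pics/{n}.png",p);np.save(f"{n}_d.npy",d);np.save(f"{n}_p.npy",p)
    c=imaging.get_calibration(n);print(n,{k:np.round(v,3).tolist() for k,v in c.items()},(d>0).mean())
E
```

```text
{'clock': 0.0, 'joint_pos': [1.107, 0.241, 0.004, 1.335, 0.0, 1.571], 'joint_vel': [0.0, -0.002, -0.002, 0.001, 0.001, -0.0], 'tau': [0.0, -37.232, 25.241, 0.017, 0.0, 0.0], 'eef_pos': [0.223, 0.447, 0.247], 'tool_rot': [0.23, 0.973, -0.001, -0.0], 'ft_force': [-0.21, -0.286, -0.285], 'ft_torque': [-0.028, -0.027, -0.014], 'grasp_force': 0.0, 'grip_width': 0.085}
top {'camera_matrix': [[483.619, 0.0, 325.732], [0.0, 483.619, 197.343], [0.0, 0.0, 1.0]], 'eye': [0.433, 0.041, 1.166], 'rotation': [-0.698, 0.714, -0.039, 0.035]} 0.99605859375
scene {'camera_matrix': [[373.03, 0.0, 320.64], [0.0, 373.03, 201.931], [0.0, 0.0, 1.0]], 'eye': [1.043, 0.141, 0.571], 'rotation': [0.568, 0.729, -0.297, -0.242]} 0.9959765625
```

View pics/top.png

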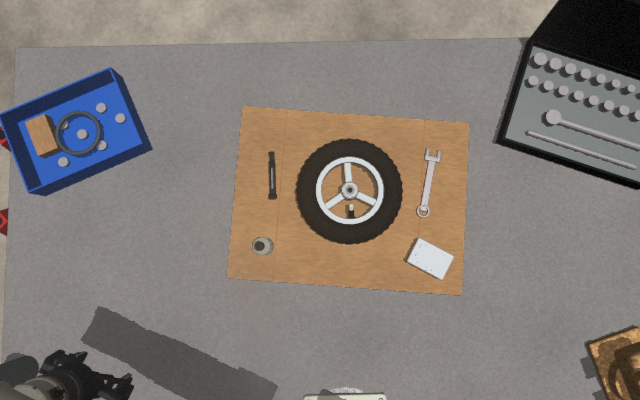

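View pics/scene.png

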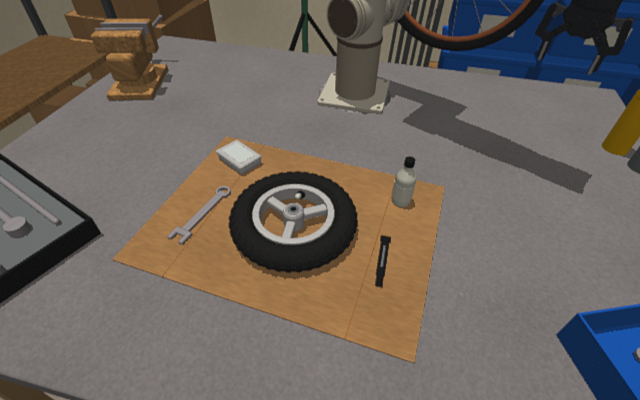

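The top view shows the wheel centred near (349,191), with the valve at about (351,210) on the robot's side. The bottle is at (263,245), the lever at (272,175), the spanner at (428,183) and the tin at (430,258). The scene view agrees, with the valve at (300,195).

```bash
cat > h.py <<'E'
import numpy as np,cv2
from scipy.spatial.transform import Rotation as R
from scipy.optimize import least_squares
from workcell import imaging,get_obs
def cam(n):
    c=imaging.get_calibration(n)
    if "eye" in c: return np.array(c["camera_matrix"]),R.from_quat(c["rotation"]).as_matrix(),np.array(c["eye"])
    o=get_obs();T=np.array(c["hand_eye"]);Rt=R.from_quat(o["tool_rot"]).as_matrix()
    return np.array(c["camera_matrix"]),Rt@T[:3,:3],Rt@T[:3,3]+np.array(o["eef_pos"])
def plane(C,uv,z):
    K,Rm,e=C;r=np.c_[np.atleast_2d(uv),np.ones(len(np.atleast_2d(uv)))]@np.linalg.inv(K).T@Rm.T
    return e+r*((z-e[2])/r[:,2])[:,None]
def cloud(C,d):
    v,u=np.indices(d.shape);K,Rm,e=C
    return (np.stack([u,v,np.ones_like(u)],-1)@np.linalg.inv(K).T*d[...,None])@Rm.T+e
def circ(P):
    f=least_squares(lambda p:np.hypot(P[:,0]-p[0],P[:,1]-p[1])-p[2],[*P[:,:2].mean(0),.1],loss="soft_l1",f_scale=.002)
    return f.x
E
python3 - <<'E'
from h import *
C=cam("top");p=np.load("top_p.npy");d=np.load("top_d.npy")
m=(p.max(2)<75).astype(np.uint8);m[:,:285]=0;m[:,412:]=0;m[:120]=0;m[255:]=0
c=max(cv2.findContours(m,cv2.RETR_EXTERNAL,cv2.CHAIN_APPROX_NONE)[0],key=cv2.contourArea)[:,0]
for z in (.028,):print("outer",circ(plane(C,c,z)))
hs=(p.min(2)>150).astype(np.uint8);hs[m*0+1==0]=0
s=np.zeros_like(m);s[150:230,310:390]=hs[150:230,310:390]
c2=max(cv2.findContours(s,cv2.RETR_EXTERNAL,cv2.CHAIN_APPROX_NONE)[0],key=cv2.contourArea)[:,0]
print("rim",circ(plane(C,c2,.045)))
X=cloud(C,d);w=X[135:250,290:410].reshape(-1,3);x0=circ(plane(C,c,.028))
r=np.hypot(*(w[:,:2]-x0[:2]).T)
for a,b in((.03,.07),(.075,.08),(.08,.085),(.085,.09),(.09,.095),(.095,.1),(.1,.105),(.105,.11),(.11,.115),(.115,.12),(.135,.15)):
    k=(r>a)&(r<b);print(a,np.round(np.percentile(w[k,2],[5,50,95]),4))
k=(r>.095)&(r<.107);A=np.c_[w[k,:2]-x0[:2],np.ones(k.sum())];print("tilt",np.linalg.lstsq(A,w[k,2],rcond=None)[0])
print(plane(C,[(351,210),(349,191),(351,216)],.045), C[1])
cv2.imwrite("pics/c.png",cv2.resize(p[135:250,290:410],None,fx=5,fy=5,interpolation=cv2.INTER_CUBIC))
E
```

```text
outer [ 0.5679143  -0.0227972   0.12411952]
rim [ 0.56700134 -0.02254867  0.07788878]
0.03 [0.0018 0.0067 0.0463]
0.075 [0.0415 0.0452 0.0488]
0.08 [0.0397 0.0446 0.0492]
0.085 [0.045  0.0495 0.0545]
0.09 [0.0487 0.052  0.0552]
0.095 [0.0497 0.0531 0.0567]
0.1 [0.05   0.0533 0.0564]
0.105 [0.0485 0.0524 0.0558]
0.11 [0.0473 0.0507 0.0545]
0.115 [0.0432 0.0475 0.0518]
0.135 [0.0009 0.005  0.0091]
tilt [ 0.00155983 -0.00079223  0.05309854]
[[ 0.51996062 -0.02540304  0.045     ]
 [ 0.56452969 -0.02197135  0.045     ]
 [ 0.50599429 -0.02501416  0.045     ]] [[-0.0223681  -0.99427871  0.10444866]
 [-0.99973552  0.021687   -0.00765215]
 [ 0.00534319 -0.1045922  -0.99450084]]
```

View pics/c.png

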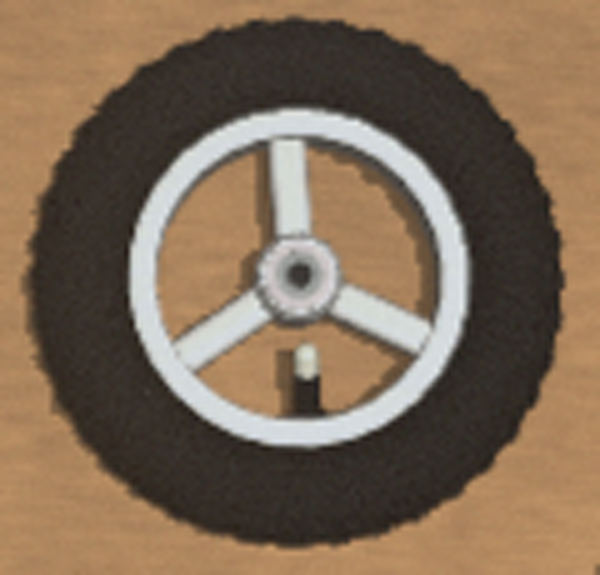

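The crop shows the hub at crop (300,275) and the valve foot at (309,413), with its cap tip at (305,345) between two spokes. That puts the valve at about 183° in the world, facing the robot. I'll move above the wheel with the fingers closing and refine the position with the wrist camera.

>>> apply_moves(
  targets=[
    [[0.38,-0.74,0,3.3,-1],[0.38,-0.74,0,3.3,-1],[0.38,-0.74,0,3.3,-1],[0.38,-0.74,0,3.3,-1],[0.38,-0.74,0,3.3,-1],[0.38,-0.74,0,3.3,-1],[0.38,-0.74,0,3.3,-1],[0.38,-0.74,0,3.3,-1]],
  ],
)

```text
clock: 0.77
eef_pos: [0.3454, 0.2087, 0.248]
tool_rot: [-0.0, 1.0, -0.0, -0.0]
ft_force: [-0.1, 0.9, 0.3]
grip_width: 0.0
grasp_force: 0.0
```

>>> apply_moves(
  targets=[
    [[0.38,-0.74,0,0,-1],[0.38,-0.74,0,0,-1],[0.38,-0.74,0,0,-1],[0.38,-0.74,0,0,-1],[0.38,-0.74,0,0,-1],[0.38,-0.74,0,0,-1],[0.38,-0.74,0,0,-1],[0.38,-0.74,0,0,-1]],
  ],
)

```text
clock: 1.43
eef_pos: [0.467, -0.0281, 0.2479]
tool_rot: [0.002, 1.0, 0.0, -0.0]
ft_force: [0.3, 0.5, -0.4]
grip_width: 0.0002
grasp_force: 0.0
```

>>> apply_moves(
  targets=[
    [[0,0,0,0,-1],[0,0,0,0,-1],[0,0,0,0,-1],[0,0,0,0,-1]],
  ],
)

```text
clock: 1.77
eef_pos: [0.4662, -0.0255, 0.2481]
tool_rot: [0.001, 1.0, 0.0, -0.001]
ft_force: [-0.2, 0.8, 0.3]
grip_width: 0.0001
grasp_force: 0.0
```

Run:
```python
from h import *
o=get_obs();print({k:np.round(o[k],4).tolist() for k in("clock","eef_pos","tool_rot","ft_force","grip_width","joint_pos")})
print(np.round(imaging.get_calibration("wrist")["hand_eye"],3))
p,d=imaging.camera("wrist");np.save("w_p.npy",p);np.save("w_d.npy",d);cv2.imwrite("pics/w.png",p)
C=cam("top")
h=plane(C,[(349.6,189.6)],.051)[0];f=plane(C,[(351.6,217.2)],.0295)[0];print(h,f,np.degrees(np.arctan2(*(f-h)[[1,0]])),np.linalg.norm((f-h)[:2]))
```

```text
{'clock': 1.7667, 'eef_pos': [0.4662, -0.0255, 0.2481], 'tool_rot': [0.0009, 1.0, 0.0002, -0.0005], 'ft_force': [-0.1856, 0.7577, 0.3154], 'grip_width': 0.0001, 'joint_pos': [-0.0549, 0.176, -0.0775, 1.3184, 0.0003, -0.0531]}
[[-0.    -0.949 -0.314  0.081]
 [ 1.    -0.001  0.001 -0.001]
 [-0.001 -0.314  0.949 -0.126]
 [ 0.     0.     0.     1.   ]]
[ 0.56706938 -0.0231163   0.051     ] [ 0.50414378 -0.0272646   0.0295    ] -176.22829743466193 0.06306218991182008
```

View pics/w.png

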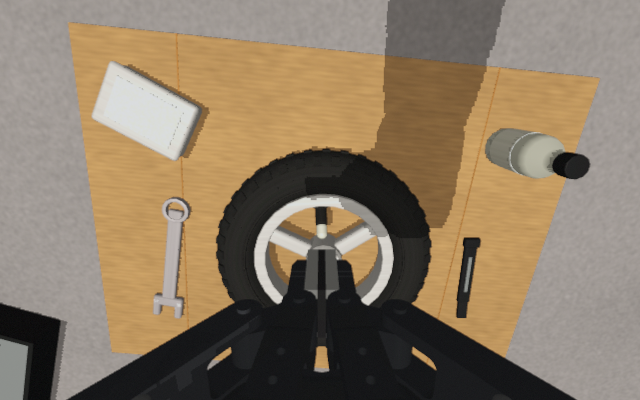

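The wrist view shows the wheel with its valve at (321,212-232), between the spokes on the robot's side. The fingers are shut and nothing is near the path. I'll fit the rim here as a second centre estimate.

Run:
```python
from h import *
p=np.load("w_p.npy");d=np.load("w_d.npy");C=cam("wrist")
# rim outer edge: bright component, radial transitions
m=(p.min(2)>115).astype(np.uint8);m[:180]=0;m[305:]=0;m[:,:235]=0;m[:,410:]=0
c0=max(cv2.findContours(m,cv2.RETR_EXTERNAL,cv2.CHAIN_APPROX_NONE)[0],key=cv2.contourArea)[:,0]
P=plane(C,c0,.045);r=np.hypot(P[:,0]-.567,P[:,1]+.0227);k=(r>.072)&(r<.084);print(k.sum(),circ(P[k]))
X=cloud(C,d);
for (cx,cy) in [(.567,-.0227)]:
    r=np.hypot(X[...,0]-cx,X[...,1]-cy);k=(r>.08)&(r<.122)&(X[...,2]>.03)&(X[...,2]<.06)&(np.indices(d.shape)[0]<300)
    P=X[k]
    f=least_squares(lambda q:np.hypot(np.hypot(P[:,0]-q[0],P[:,1]-q[1])-.101,P[:,2]-q[2])-.024,[cx,cy,.028],loss="soft_l1",f_scale=.002).x
    print("torus wrist",f)
C2=cam("top");X=cloud(C2,np.load("top_d.npy"));r=np.hypot(X[...,0]-.567,X[...,1]+.0227);P=X[(r>.08)&(r<.122)&(X[...,2]>.03)]
print("torus top",least_squares(lambda q:np.hypot(np.hypot(P[:,0]-q[0],P[:,1]-q[1])-.101,P[:,2]-q[2])-.024,[.567,-.0227,.028],loss="soft_l1",f_scale=.002).x)
print("valve foot/tip",plane(C,[(321,208)],.0295),plane(C,[(321.5,226)],.05))
```

```text
291 [ 0.56507143 -0.02342078  0.07880914]
torus wrist [ 0.56544004 -0.02295012  0.02889623]
torus top [ 0.56687042 -0.0222831   0.02962491]
valve foot/tip [[ 0.50619662 -0.02580167  0.0295    ]] [[ 0.5196314  -0.02529851  0.05      ]]
```

The centre is about (0.566, -0.023), the valve bearing is 183° and the ridge is at z≈0.0525. Touch should come at TCP z≈0.0695. I'll descend to just above that.

>>> apply_moves(
  targets=[
    [[-0.04,-0.04,-0.6,0,-1],[0,0,-0.6,0,-1],[0,0,-0.6,0,-1],[0,0,-0.6,0,-1],[0,0,-0.6,0,-1],[0,0,-0.6,0,-1],[0,0,-0.4,0,-1],[0,0,-0.2,0,-1]],
  ],
)

```text
clock: 2.48
eef_pos: [0.4633, -0.0267, 0.0783]
tool_rot: [0.0, 1.0, 0.0, -0.002]
ft_force: [0.3, -0.8, -0.1]
grip_width: -0.0001
grasp_force: 0.0
```

>>> apply_moves(
  targets=[
    [[0,0,0,0,-1],[0,0,-0.1,0,-1],[0,0,-0.05,0,-1],[0,0,0,0,-1],[0,0,0,0,-1],[0,0,0,0,-1]],
  ],
)

```text
clock: 2.98
eef_pos: [0.4659, -0.0281, 0.075]
tool_rot: [0.002, 1.0, -0.0, 0.001]
ft_force: [0.4, 0.5, 0.6]
grip_width: -0.0001
grasp_force: 0.0
```

Run:
```python
from h import *
for i in range(4):
    o=get_obs();print(np.round(o["eef_pos"],4),np.round(o["ft_force"],2))
    p,d=imaging.camera("wrist")
cv2.imwrite("pics/w2.png",p)
```

```text
[ 0.4659 -0.0281  0.075 ] [0.38 0.49 0.56]
[ 0.4658 -0.0281  0.0749] [0.04 0.15 0.23]
[ 0.4657 -0.0281  0.0748] [ 0.71 -0.48 -0.25]
[ 0.4655 -0.0281  0.0747] [-0.36  0.41  0.28]
```

View pics/w2.png

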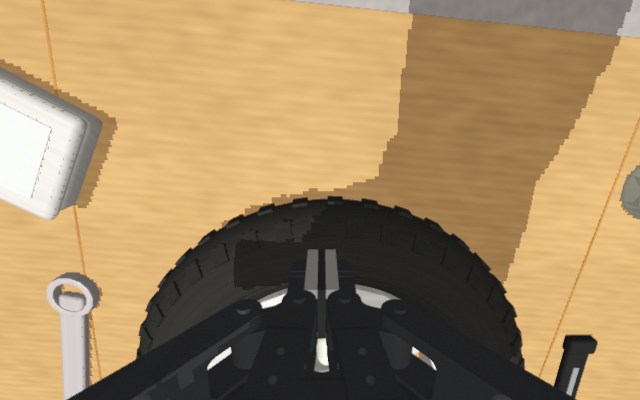

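The fingertips are over the tyre at (321,250), with the valve straight beyond at (322,355). Next I'll lower them to a light touch.

>>> apply_moves(
  targets=[
    [[0,0,-0.1,0,-1],[0,0,-0.03,0,-1],[0,0,0,0,-1],[0,0,0,0,-1],[0,0,0,0,-1]],
  ],
)

```text
clock: 3.6
eef_pos: [0.4654, -0.0281, 0.0692]
tool_rot: [0.002, 1.0, -0.0, 0.0]
ft_force: [0.2, -0.2, 2.2]
grip_width: 0.0001
grasp_force: 0.7
```

>>> apply_moves(
  targets=[
    [[0,0,0,0,-1],[0,0,-0.02,0,-1],[0,0,0,0,-1],[0,0,0,0,-1],[0,0,0,0,-1]],
  ],
)

```text
clock: 4.02
eef_pos: [0.4654, -0.0281, 0.0685]
tool_rot: [0.002, 1.0, -0.0, 0.0]
ft_force: [0.3, -0.1, 3.2]
grip_width: 0.0001
grasp_force: 1.6
```

Run:
```python
from h import *
F=[]
for i in range(6):
    o=get_obs();F.append([*o["eef_pos"],*o["ft_force"]]);imaging.camera("wrist")
print(np.round(np.mean(F,0),4),np.round([f[5] for f in F],1))
a=np.radians(183-5*np.arange(75));P=np.c_[np.cos(a),np.sin(a)]*.101/.04
D=np.diff(P,axis=0)
for i in range(0,72,8):print([[*np.round(q,3).tolist(),0,0,-1] for q in D[i:i+8]])
```

```text
[ 0.4654 -0.0281  0.0684  0.1799  0.0891  3.3377] [3.2 3.  4.  3.7 3.3 2.8]
[[-0.002, 0.22, 0, 0, -1], [0.017, 0.22, 0, 0, -1], [0.036, 0.217, 0, 0, -1], [0.055, 0.213, 0, 0, -1], [0.074, 0.208, 0, 0, -1], [0.091, 0.2, 0, 0, -1], [0.108, 0.192, 0, 0, -1], [0.125, 0.182, 0, 0, -1]]
[[0.14, 0.17, 0, 0, -1], [0.154, 0.157, 0, 0, -1], [0.168, 0.143, 0, 0, -1], [0.179, 0.128, 0, 0, -1], [0.19, 0.112, 0, 0, -1], [0.199, 0.095, 0, 0, -1], [0.206, 0.077, 0, 0, -1], [0.212, 0.059, 0, 0, -1]]
[[0.217, 0.04, 0, 0, -1], [0.219, 0.021, 0, 0, -1], [0.22, 0.002, 0, 0, -1], [0.22, -0.017, 0, 0, -1], [0.217, -0.036, 0, 0, -1], [0.213, -0.055, 0, 0, -1], [0.208, -0.074, 0, 0, -1], [0.2, -0.091, 0, 0, -1]]
[[0.192, -0.108, 0, 0, -1], [0.182, -0.125, 0, 0, -1], [0.17, -0.14, 0, 0, -1], [0.157, -0.154, 0, 0, -1], [0.143, -0.168, 0, 0, -1], [0.128, -0.179, 0, 0, -1], [0.112, -0.19, 0, 0, -1], [0.095, -0.199, 0, 0, -1]]
[[0.077, -0.206, 0, 0, -1], [0.059, -0.212, 0, 0, -1], [0.04, -0.217, 0, 0, -1], [0.021, -0.219, 0, 0, -1], [0.002, -0.22, 0, 0, -1], [-0.017, -0.22, 0, 0, -1], [-0.036, -0.217, 0, 0, -1], 
[... 196 characters left out ...]
.168, -0.143, 0, 0, -1], [-0.179, -0.128, 0, 0, -1]]
[[-0.19, -0.112, 0, 0, -1], [-0.199, -0.095, 0, 0, -1], [-0.206, -0.077, 0, 0, -1], [-0.212, -0.059, 0, 0, -1], [-0.217, -0.04, 0, 0, -1], [-0.219, -0.021, 0, 0, -1], [-0.22, -0.002, 0, 0, -1], [-0.22, 0.017, 0, 0, -1]]
[[-0.217, 0.036, 0, 0, -1], [-0.213, 0.055, 0, 0, -1], [-0.208, 0.074, 0, 0, -1], [-0.2, 0.091, 0, 0, -1], [-0.192, 0.108, 0, 0, -1], [-0.182, 0.125, 0, 0, -1], [-0.17, 0.14, 0, 0, -1], [-0.157, 0.154, 0, 0, -1]]
[[-0.143, 0.168, 0, 0, -1], [-0.128, 0.179, 0, 0, -1], [-0.112, 0.19, 0, 0, -1], [-0.095, 0.199, 0, 0, -1], [-0.077, 0.206, 0, 0, -1], [-0.059, 0.212, 0, 0, -1], [-0.04, 0.217, 0, 0, -1], [-0.021, 0.219, 0, 0, -1]]
```

The touch reads about 3.3 N, which is light but should hold contact. I'll run the lap at about 50 mm/s, 20° per call, and watch the force.

>>> apply_moves(
  targets=[
    [[0,0.11,0,0,-1],[0,0.11,0,0,-1],[0.01,0.11,0,0,-1],[0.01,0.11,0,0,-1],[0.02,0.11,0,0,-1],[0.02,0.11,0,0,-1],[0.025,0.105,0,0,-1],[0.025,0.105,0,0,-1]],
  ],
)

```text
clock: 4.98
eef_pos: [0.4696, 0.0073, 0.0682]
tool_rot: [0.001, 1.0, -0.0, -0.0]
ft_force: [-1.0, -2.7, 3.9]
grip_width: -0.0004
grasp_force: 1.9
```

```bash
cat > s.py <<'E'
from h import *
F=[]
for i in range(2):
    o=get_obs();F.append([*o["eef_pos"],*o["ft_force"]]);imaging.camera("top")
f=np.mean(F,0);v=f[:2]-[.566,-.023]
print(np.round(f,4),"r",round(np.hypot(*v),4),"ang",np.degrees(np.arctan2(v[1],v[0])).round(1))
E
python3 s.py
```

```text
[ 0.4697  0.0076  0.0682 -0.7224 -1.9556  3.6025] r 0.1011 ang 162.4
```

>>> apply_moves(
  targets=[
    [[0.037,0.104,0.005,0,-1],[0.037,0.104,0.005,0,-1],[0.046,0.1,0,0,-1],[0.046,0.1,0,0,-1],[0.054,0.096,0,0,-1],[0.054,0.096,0,0,-1],[0.062,0.091,0,0,-1],[0.062,0.091,0,0,-1]],
  ],
)

```text
clock: 5.75
eef_pos: [0.4857, 0.0385, 0.0686]
tool_rot: [0.001, 1.0, 0.0, -0.0]
ft_force: [-1.8, -2.7, 2.3]
grip_width: -0.0
grasp_force: 1.4
```

>>> apply_moves(
  targets=[
    [[0.07,0.085,0,0,-1],[0.07,0.085,0,0,-1],[0.077,0.078,0,0,-1],[0.077,0.078,0,0,-1],[0.084,0.072,0,0,-1],[0.084,0.072,0,0,-1],[0.09,0.064,0,0,-1],[0.09,0.064,0,0,-1]],
  ],
)

```text
clock: 6.42
eef_pos: [0.5115, 0.0623, 0.0686]
tool_rot: [0.001, 1.0, 0.0, -0.0]
ft_force: [-1.5, -0.1, 3.0]
grip_width: -0.0001
grasp_force: 1.4
```

```bash
python3 s.py
python3 - <<'E'
from h import *
C=cam("top")
def rim(p):
    s=np.zeros(p.shape[:2],np.uint8);s[150:232,308:392]=(p.min(2)>150)[150:232,308:392]
    c=max(cv2.findContours(s,cv2.RETR_EXTERNAL,cv2.CHAIN_APPROX_NONE)[0],key=cv2.contourArea)[:,0];return circ(plane(C,c,.045))
p=imaging.camera("top")[0];np.save("t2.npy",p);print(rim(np.load("top_p.npy")),rim(p))
E
```

```text
[ 0.512   0.0626  0.0687 -1.1378 -0.0966  2.6643] r 0.1012 ang 122.3
[ 0.56700134 -0.02254867  0.07788878] [ 0.57134793 -0.04109519  0.0591151 ]
```

Run:
```python
from h import *
a=np.load("top_p.npy");b=np.load("t2.npy")
cv2.imwrite("pics/cmp.png",cv2.resize(np.hstack([a[130:255,280:420],b[130:255,280:420]]),None,fx=2.8,fy=2.8))
```

```text
(no output)
```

View pics/cmp.png

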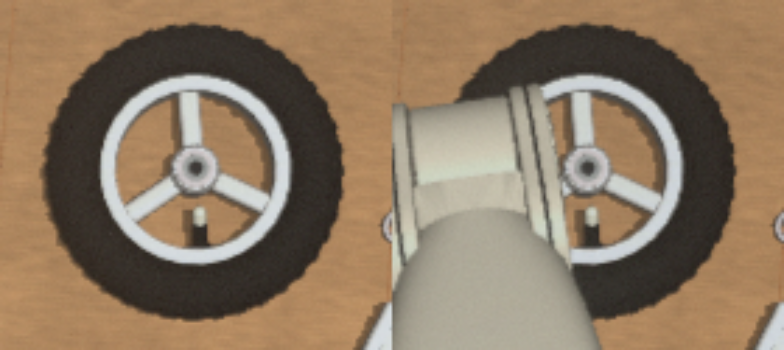

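The before and after crops match: the hub is at (195,168) and then (196,168), and the valve hasn't moved. The wheel has stayed put, so I'll carry on.

>>> apply_moves(
  targets=[
    [[0.095,0.056,0,0,-1],[0.095,0.056,0,0,-1],[0.1,0.047,0,0,-1],[0.1,0.047,0,0,-1],[0.103,0.038,0,0,-1],[0.103,0.038,0,0,-1],[0.106,0.029,0,0,-1],[0.106,0.029,0,0,-1]],
  ],
)

```text
clock: 7.23
eef_pos: [0.544, 0.0758, 0.0686]
tool_rot: [0.001, 1.0, 0.0, -0.0]
ft_force: [-1.9, -0.8, 2.9]
grip_width: 0.0001
grasp_force: 1.4
```

>>> apply_moves(
  targets=[
    [[0.108,0.02,0,0,-1],[0.108,0.02,0,0,-1],[0.11,0.01,0,0,-1],[0.11,0.01,0,0,-1],[0.11,0.001,0,0,-1],[0.11,0.001,0,0,-1],[0.11,-0.008,0,0,-1],[0.11,-0.008,0,0,-1]],
  ],
)

```text
clock: 7.9
eef_pos: [0.5791, 0.0774, 0.0687]
tool_rot: [0.001, 1.0, 0.0, 0.0]
ft_force: [-2.8, 1.0, 3.5]
grip_width: -0.0
grasp_force: 1.4
```

```bash
python3 s.py
```

```text
[ 0.5796  0.0774  0.0688 -1.5475  0.3334  3.4045] r 0.1013 ang 82.3
```

>>> apply_moves(
  targets=[
    [[0.108,-0.018,0,0,-1],[0.108,-0.018,0,0,-1],[0.106,-0.028,0,0,-1],[0.106,-0.028,0,0,-1],[0.104,-0.037,0,0,-1],[0.104,-0.037,0,0,-1],[0.1,-0.046,0,0,-1],[0.1,-0.046,0,0,-1]],
  ],
)

```text
clock: 8.67
eef_pos: [0.6125, 0.067, 0.0687]
tool_rot: [0.002, 1.0, 0.0, 0.0]
ft_force: [-1.2, 1.9, 1.6]
grip_width: -0.0001
grasp_force: 1.4
```

>>> apply_moves(
  targets=[
    [[0.096,-0.054,0,0,-1],[0.096,-0.054,0,0,-1],[0.091,-0.062,0,0,-1],[0.091,-0.062,0,0,-1],[0.085,-0.07,0,0,-1],[0.085,-0.07,0,0,-1],[0.078,-0.077,0,0,-1],[0.078,-0.077,0,0,-1]],
  ],
)

```text
clock: 9.33
eef_pos: [0.6405, 0.0458, 0.0687]
tool_rot: [0.001, 1.0, 0.0, 0.0]
ft_force: [-1.4, 1.8, 2.7]
grip_width: 0.0001
grasp_force: 1.3
```

```bash
python3 s.py
```

```text
[ 0.6408  0.0455  0.0688 -0.451   1.2813  2.0952] r 0.1014 ang 42.5
```

>>> apply_moves(
  targets=[
    [[0.072,-0.084,-0.005,0,-1],[0.072,-0.084,0,0,-1],[0.064,-0.09,0,0,-1],[0.064,-0.09,0,0,-1],[0.056,-0.095,0,0,-1],[0.056,-0.095,0,0,-1],[0.047,-0.1,0,0,-1],[0.047,-0.1,0,0,-1]],
  ],
)

```text
clock: 10.1
eef_pos: [0.6595, 0.0162, 0.0686]
tool_rot: [0.002, 1.0, 0.0, 0.0]
ft_force: [-1.1, 1.6, 2.6]
grip_width: -0.0002
grasp_force: 1.6
```

>>> apply_moves(
  targets=[
    [[0.038,-0.103,0,0,-1],[0.038,-0.103,0,0,-1],[0.03,-0.106,0,0,-1],[0.03,-0.106,0,0,-1],[0.02,-0.109,0,0,-1],[0.02,-0.109,0,0,-1],[0.01,-0.11,0,0,-1],[0.01,-0.11,0,0,-1]],
  ],
)

```text
clock: 10.77
eef_pos: [0.6672, -0.0181, 0.0686]
tool_rot: [0.002, 1.0, 0.0, 0.0]
ft_force: [-0.1, 1.7, 2.7]
grip_width: 0.0002
grasp_force: 1.6
```

```bash
python3 s.py
```

```text
[ 0.6672 -0.0186  0.0686 -0.2686  1.5529  3.2262] r 0.1013 ang 2.5
```

>>> apply_moves(
  targets=[
    [[0.001,-0.11,0,0,-1],[0.001,-0.11,0,0,-1],[-0.009,-0.11,0,0,-1],[-0.009,-0.11,0,0,-1],[-0.018,-0.108,0,0,-1],[-0.018,-0.108,0,0,-1],[-0.028,-0.106,0,0,-1],[-0.028,-0.106,0,0,-1]],
  ],
)

```text
clock: 11.53
eef_pos: [0.6627, -0.0529, 0.0686]
tool_rot: [0.002, 1.0, -0.0, 0.0]
ft_force: [0.4, 3.8, 3.5]
grip_width: 0.0003
grasp_force: 1.6
```

>>> apply_moves(
  targets=[
    [[-0.037,-0.104,0,0,-1],[-0.037,-0.104,0,0,-1],[-0.046,-0.1,0,0,-1],[-0.046,-0.1,0,0,-1],[-0.054,-0.096,0,0,-1],[-0.054,-0.096,0,0,-1],[-0.062,-0.091,0,0,-1],[-0.062,-0.091,0,0,-1]],
  ],
)

```text
clock: 12.2
eef_pos: [0.6466, -0.0841, 0.0686]
tool_rot: [0.002, 1.0, -0.0, 0.0]
ft_force: [1.6, 1.6, 4.3]
grip_width: 0.0001
grasp_force: 1.6
```

```bash
python3 s.py
```

```text
[ 0.6464 -0.0845  0.0686  1.7962  1.3324  3.8767] r 0.1012 ang -37.4
```

>>> apply_moves(
  targets=[
    [[-0.07,-0.085,0.005,0,-1],[-0.07,-0.085,0,0,-1],[-0.077,-0.078,0,0,-1],[-0.077,-0.078,0,0,-1],[-0.084,-0.072,0,0,-1],[-0.084,-0.072,0,0,-1],[-0.09,-0.064,0,0,-1],[-0.09,-0.064,0,0,-1]],
  ],
)

```text
clock: 12.97
eef_pos: [0.6208, -0.108, 0.0687]
tool_rot: [0.002, 1.0, -0.0, 0.0]
ft_force: [2.1, 1.2, 3.0]
grip_width: -0.0001
grasp_force: 1.4
```

>>> apply_moves(
  targets=[
    [[-0.095,-0.056,0,0,-1],[-0.095,-0.056,0,0,-1],[-0.1,-0.047,0,0,-1],[-0.1,-0.047,0,0,-1],[-0.103,-0.038,0,0,-1],[-0.103,-0.038,0,0,-1],[-0.106,-0.029,0,0,-1],[-0.106,-0.029,0,0,-1]],
  ],
)

```text
clock: 13.63
eef_pos: [0.5884, -0.1214, 0.0688]
tool_rot: [0.002, 1.0, -0.0, 0.0]
ft_force: [1.3, -0.4, 2.7]
grip_width: -0.0002
grasp_force: 1.3
```

```bash
python3 s.py;  python3 - <<'E'
from h import *
a=np.load("top_p.npy");b=imaging.camera("top")[0]
cv2.imwrite("pics/cmp2.png",cv2.resize(np.hstack([a[130:255,280:420],b[130:255,280:420]]),None,fx=2.8,fy=2.8))
E
```

```text
[ 0.5879 -0.1215  0.0687  0.7214 -0.4984  3.0008] r 0.1009 ang -77.4
```

View pics/cmp2.png

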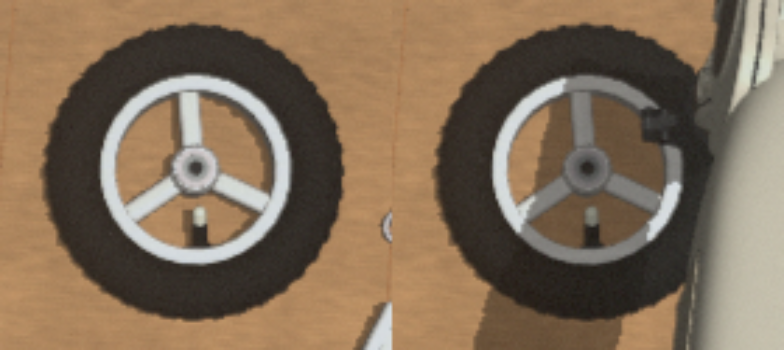

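The wheel is still in its original place: the hub is at (588-392=196,168) and the valve hasn't moved. Finishing the lap.

>>> apply_moves(
  targets=[
    [[-0.108,-0.02,0,0,-1],[-0.108,-0.02,0,0,-1],[-0.11,-0.01,0,0,-1],[-0.11,-0.01,0,0,-1],[-0.11,-0.001,0,0,-1],[-0.11,-0.001,0,0,-1],[-0.11,0.008,0,0,-1],[-0.11,0.008,0,0,-1]],
  ],
)

```text
clock: 14.45
eef_pos: [0.5533, -0.1231, 0.0688]
tool_rot: [0.002, 1.0, -0.0, 0.0]
ft_force: [2.0, -1.2, 2.9]
grip_width: 0.0
grasp_force: 1.3
```

>>> apply_moves(
  targets=[
    [[-0.108,0.018,0,0,-1],[-0.108,0.018,0,0,-1],[-0.106,0.028,0,0,-1],[-0.106,0.028,0,0,-1],[-0.104,0.037,0,0,-1],[-0.104,0.037,0,0,-1],[-0.1,0.046,0,0,-1],[-0.1,0.046,0,0,-1]],
  ],
)

```text
clock: 15.12
eef_pos: [0.5199, -0.1126, 0.0687]
tool_rot: [0.002, 1.0, -0.0, -0.0]
ft_force: [1.5, -0.3, 2.8]
grip_width: -0.0004
grasp_force: 1.3
```

```bash
python3 s.py
```

```text
[ 0.5194 -0.1124  0.0686  0.5567 -0.0099  3.1458] r 0.1008 ang -117.5
```

>>> apply_moves(
  targets=[
    [[-0.096,0.054,0,0,-1],[-0.096,0.054,0,0,-1],[-0.091,0.062,0,0,-1],[-0.091,0.062,0,0,-1],[-0.085,0.07,0,0,-1],[-0.085,0.07,0,0,-1],[-0.078,0.077,0,0,-1],[-0.078,0.077,0,0,-1]],
  ],
)

```text
clock: 15.88
eef_pos: [0.4919, -0.0914, 0.0687]
tool_rot: [0.002, 1.0, -0.0, -0.0]
ft_force: [1.8, -1.3, 3.2]
grip_width: -0.0001
grasp_force: 1.3
```

>>> apply_moves(
  targets=[
    [[-0.072,0.084,0,0,-1],[-0.072,0.084,0,0,-1],[-0.064,0.09,0,0,-1],[-0.064,0.09,0,0,-1],[-0.056,0.095,0,0,-1],[-0.056,0.095,0,0,-1],[-0.048,0.1,0,0,-1],[-0.048,0.1,0,0,-1]],
  ],
)

```text
clock: 16.55
eef_pos: [0.4728, -0.0618, 0.0687]
tool_rot: [0.002, 1.0, -0.0, -0.0]
ft_force: [1.5, -1.4, 3.7]
grip_width: 0.0001
grasp_force: 1.4
```

```bash
python3 s.py
```

```text
[ 0.4726 -0.0615  0.0686  0.9917 -1.1305  3.591 ] r 0.101 ang -157.6
```

>>> apply_moves(
  targets=[
    [[-0.039,0.103,0,0,-1],[-0.039,0.103,0,0,-1],[-0.03,0.106,0,0,-1],[-0.03,0.106,0,0,-1],[-0.02,0.109,0,0,-1],[-0.02,0.109,0,0,-1],[-0.01,0.11,0,0,-1],[-0.01,0.11,0,0,-1]],
  ],
)

```text
clock: 17.32
eef_pos: [0.465, -0.0275, 0.0686]
tool_rot: [0.002, 1.0, -0.0, -0.0]
ft_force: [0.8, -1.2, 2.7]
grip_width: 0.0001
grasp_force: 1.4
```

>>> apply_moves(
  targets=[
    [[0,0.08,0,0,-1],[0,0,0,0,-1],[0,0,0,0,-1]],
  ],
)

```text
clock: 17.57
eef_pos: [0.4649, -0.0239, 0.0686]
tool_rot: [0.001, 1.0, 0.001, -0.0]
ft_force: [-0.3, 1.8, 2.7]
grip_width: -0.0003
grasp_force: 1.4
```

```bash
python3 s.py
```

```text
[ 0.4649 -0.0239  0.0686 -0.5515  2.3153  2.7152] r 0.1011 ang -179.5
```

The lap is closed, with about 4 mm of overlap past the start. Lifting clear.

>>> apply_moves(
  targets=[
    [[0,0,0.1,0,-1],[0,0,0.3,0,-1],[0,0,0.6,0,-1],[0,0,0.6,0,-1],[0,0,0.6,0,-1],[0,0,0.6,0,-1],[0,0,0.3,0,-1],[0,0,0.1,0,-1]],
  ],
)

```text
clock: 18.33
eef_pos: [0.4664, -0.0251, 0.1991]
tool_rot: [0.002, 1.0, -0.0, 0.002]
ft_force: [0.9, -0.9, 0.2]
grip_width: 0.0001
grasp_force: 0.0
```

>>> apply_moves(
  targets=[
    [[0,0,0,0,-1],[0,0,0,0,-1],[0,0,0,0,-1],[0,0,0,0,-1],[0,0,0,0,-1],[0,0,0,0,-1]],
  ],
)

```text
clock: 18.83
eef_pos: [0.4648, -0.0247, 0.1959]
tool_rot: [0.002, 1.0, 0.0, -0.001]
ft_force: [0.5, -0.7, -0.4]
grip_width: -0.0002
grasp_force: 0.0
```

```bash
python3 s.py; python3 -c "
from workcell import order
print(order.job_done())"
```

```text
[ 0.4648 -0.0247  0.196  -0.0836 -0.5089  0.0095] r 0.1012 ang -179.0
the job is handed in; nothing more can be done
None
```

I ran the shut fingertips clockwise once round the tyre ridge from the valve and back at about 2–4 N, then lifted clear and handed the job in at about 19 s; the top camera showed the wheel unmoved through 260° of the lap, and I took no picture after the lift.

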